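# Pack the breakfast box in two layers

## Task

Finish packing the wooden breakfast box, whose bottom layer (cup and tea lights) is already in. Lay the divider, the larger of the two boards with handles, flat on the four corner posts inside the box with its handle up and its long side along the box's long side; then stand the small jam jar (not the tall one) upright on the divider, beside the handle on whichever side you like, and let go.

Things in the scene. Friction and masses are not known exactly. Their poses are not given: they have to be found in the camera images.
- packing_box: Fixed open wooden box, 228 (x, its long side, roughly away from the robot) x 178 x 100 mm high, walls 9 mm, inside 210 x 160. Four dark posts 40 x 40 mm in its inner corners, tops 60 mm above its underside, carry the divider. Cup and tea lights inside are lower than the posts. Origin: centre of underside, z up.
- divider: The larger of two light-wood boards: 180 (x, long side, roughly away from the robot) x 130 x 10 mm, 0.2 kg; 15 mm play all round in the box. Handle: upright dark bar across its middle, 14 mm thick (x), 70 long (y), top 50 mm above the underside; grip across the 14 mm from above. Origin: centre of underside, z up. The other board (110 x 80 mm) is not needed.
- jam_jar: Small jam jar, red lid, strawberry picture, 65 mm across, 97 high, 0.36 kg, upright; origin: centre of underside, z up. The bigger red-lidded jar near it (80 across, 145 high) is not needed. In the box, the space each side of the divider's handle is about 100 mm (handle to end wall) x 160 mm.
Mind the look-alikes: they are no part of the job. Leave any green look-alike of the jam_jar alone.

How it is judged (in metres and radians):
On the way:
1. the divider lies flat on the four corner posts in the box, the jam jar not yet over the box (x of divider in the frame of packing_box between -0.02 and 0.02 m and y of divider in the frame of packing_box between -0.02 and 0.02 m and z of divider in the frame of packing_box between 0.055 and 0.065 m and angle between the x axis of divider and the x axis of packing_box, either way round below 0.2 rad and angle between divider's own z axis and vertical below 0.06 rad and horizontal distance between jam_jar and packing_box above 0.15 m), for 0.2 s.
At the end, for the whole second after the job is handed in: The divider lies flat on the corner posts (underside 55 to 65 mm up, within 20 mm of the box's centre each way, long sides parallel within 0.2 rad, tilt under 0.06 rad); the jam jar stands on it (underside within 5 mm of the board's top, tilt under 0.1 rad); both at rest (x of divider in the frame of packing_box between -0.02 and 0.02 m and y of divider in the frame of packing_box between -0.02 and 0.02 m and z of divider in the frame of packing_box between 0.055 and 0.065 m and angle between the x axis of divider and the x axis of packing_box, either way round below 0.2 rad and angle between divider's own z axis and vertical below 0.06 rad and x of jam_jar in the frame of divider between -0.09 and 0.09 m and y of jam_jar in the frame of divider between -0.065 and 0.065 m and z of jam_jar in the frame of divider between 0.005 and 0.016 m and angle between jam_jar's own z axis and vertical below 0.1 rad and linear speed of each of divider, jam_jar below 0.02 m/s); the robot touches nothing.
It also fails if it takes over 67 s, if anything falls off the work surface, if the arm or the gripper's body presses on something with over 40 N, if the wrist force passes 120 N, or if a joint passes its speed limit or range.

## Robot

A 6-joint arm with a two-finger parallel gripper is mounted at the origin on a cart in front of the work surface, level with it; the furniture and walls round the work are solid. World frame = base frame: x ahead of the robot, y to its left, z up, the work surface at z = 0. Lengths are in m, angles in degrees, forces in N, time in s.
With the tool pointing down it reaches from about 0.35 to 0.875 m from the base axis. Payload 4.2 kg.
Tool frame: the origin (TCP) lies on the front face of the gripper's body, between the roots of the fingers; the fingertips stand finger_overhang ahead of it and the grasp point (between the pads) lies 51 mm ahead of it (finger_overhang is the distance from the TCP to the fingertips, in m); z points along the fingers, y is the line along which they close (so a half turn about z gives the same grasp; the last joint's range is limited). The gripper opens to 87 mm and grips with 3 to 60 N. Pads are 19 mm wide; open, the fingers measure 117 mm over their backs; the gripper's body (75 mm by 190 mm) begins 51 mm behind the grasp point.
Start: joints at [77.957, 22.042, 0.453, 0, -68.411, -14.817], TCP at [0.282, 0.558, 0.292] pointing down, gripper open.
Joint ranges: [-179.83, 179.83], [-69.29, 118.12], [-61.27, 80.66], [-181.25, 117.63], [-171.15, -9.14], [-177.46, 177.46]. Speed limits (degrees/s): [159.86, 159.86, 180, 180, 180, 180].

## Interface

Orientations are given as a 3x3 rotation matrix whose columns are the frame's x, y, z axes.
In Python, from station import sense, capture, camera_model, finish_job, finger_overhang gives the robot as it stands. The module is installed in compiled form; this text tells all that it offers.
- The arm moves only by the tool jog_arm, never from a script. Its argument "rows" is a list that holds one entry, the list of rows, each a list of 4 numbers: the shift along the tool's x, y, z in m, then the turn about the tool's z in rad. A call has 1 to 20 rows; each row shifts and turns the commanded pose from where the row before left it, along the tool's axes as they then stand; what a row does not reach is not made up. A row lasts 1/8 s, in which the tool goes at most 62.5 mm and 10.7 degrees, less where a joint would pass 70% of its speed; a pose out of reach is approached as far as the arm can. A call is refused whole if a number of a shift passes 0.0625 or a number of a turn 0.188, either way. A call with a gripper value outside its range is refused whole. "claw" is the opening, from 0 (shut) to 1 (fully open), set as the call begins (left out, the last holds). The fingers move at their own pace and stop on an object; the grip force is fixed at half the most. Time passes only in rows, so rows that do not move let the fingers close. It gives the time, the measured TCP pose, the force, the opening and the grip force at its end, in the units of the state.
- sense(): the state, without advancing time (a new reading comes with each control period).
- capture(name): name is "scene" or "top" or "wrist"; returns the picture (400x640x3 uint8, red, green, blue); there is no depth.
- camera_model(name): a dict with "fovy" (degrees; the focal length in pixels is half the picture's height over the tangent of half this angle, whatever the lens; pixels are square), "cx", "cy" (the principal point, pixels), "eye" and "rotation" of the camera in the world. Camera axes: x right, y down, z forward; pixel columns grow to the right and rows downward; lengths in m; the calibration is good to about 2 mm. The wrist camera is an equidistant fisheye: a pixel r from the principal point sees the ray r / f radians off the axis. A picture is of the moment at which its call begins: read the wrist's pose just before it. camera_model takes no time and is no camera call; for the wrist camera it gives the pose at the moment of the call.
- finish_job(): hands the job in; it is judged then, once.
The state is a dict: "time_s": time; "joints": joint angles; "joint_velocities": joint speeds; "effort": joint torques, N m; "tcp_pos": TCP position; "ee_rot": TCP orientation; "wrist_force": force on the tool from outside, world axes, zero at the start; "moment": the same for the moment, N m; "gripper_width": opening from 0.0 (shut) to 1.0 (fully open); "gripper_force": force on a finger pad.
Only numpy, scipy, OpenCV 4.12 (cv2) and the standard library are available. Lean on these libraries where they do the work, as an engineer would, in place of code of your own. Each camera call takes 0.05 s, during which the arm holds its last target. There are 200 camera calls.

## Working session

There is one attempt and no reset: what is moved stays moved. The work goes in short steps, Python scripts to look and compute and a tool call to move; the robot and the scene stay as the last step left them, time stands still between calls to the robot, and variables do not carry over. Pictures are saved under pics/ and viewed, at most 10 in all, crops included, and the job is handed in when it is done.

Besides the shell and the picture viewer there is one more tool, called after "Request:" in YAML: its name, and indented under it one key for each argument. jog_arm: Moves the arm, as the interface text tells. Its arguments: {"type":"object","properties":{"rows":{"type":"array"},"claw":{"type":"number"}},"required":["rows"]}

```bash
mkdir -p pics; cat > h.py <<'E'
import numpy as np, cv2
from station import *
def snap(n,f):
    m=camera_model(n); im=capture(n); cv2.imwrite('pics/'+f,im[:,:,::-1]); return m,im
def ray(m,u,v,fish=False):
    f=200/np.tan(np.radians(m['fovy'])/2); x,y=u-m['cx'],v-m['cy']
    if fish:
        r=np.hypot(x,y)+1e-9; a=r/f; d=np.array([x/r*np.sin(a),y/r*np.sin(a),np.cos(a)])
    else: d=np.array([x/f,y/f,1])
    return np.array(m['rotation'])@d
def hit(m,u,v,z,fish=False):
    d=ray(m,u,v,fish); e=np.array(m['eye']); return e+d*(z-e[2])/d[2]
E
python3 - <<'E'
from h import *
for n in('scene','top'):
    m,im=snap(n,n+'1.png'); print(n,m)
print(finger_overhang,sense())
E
```

```text
scene {'fovy': 47.5099898229333, 'cx': 312.8474975857449, 'cy': 203.81240269018744, 'eye': array([ 0.0361819 , -0.7014517 ,  1.02021578]), 'rotation': array([[ 0.80160349, -0.46579647,  0.37478727],
       [-0.59784818, -0.62774549,  0.49851094],
       [ 0.00306639, -0.62367399, -0.78167855]])}
top {'fovy': 45.7268232367756, 'cx': 322.03866575835235, 'cy': 204.2129695539887, 'eye': array([ 0.28961767, -0.07812167,  1.31695447]), 'rotation': array([[-0.02254369, -0.98328017,  0.18069836],
       [-0.99925426,  0.02782894,  0.02676704],
       [-0.03134814, -0.17996017, -0.98317426]])}
0.0697 {'time_s': 0.1, 'joints': array([ 7.79568837e+01,  2.20854590e+01,  3.86214135e-01, -2.54655860e-02,
       -6.84125376e+01, -1.48155801e+01]), 'joint_velocities': array([-0.01226878, -0.11976757,  0.2254451 , -0.04842023,  0.05859778,
       -0.07035195]), 'effort': array([ 3.90633277e-04, -3.91686809e+01,  1.87936950e+01,  4.23192456e+00,
        1.34778305e-02, -7.20406501e-05]), 'tcp_pos': array([0.28217252, 0.55720725, 0.29126841]), 'ee_rot': array([[ 8.92049418e-01, -4.51937139e-01, -8.11245379e-04],
       [-4.51937856e-01, -8.92047563e-01, -1.82176885e-03],
       [ 9.96555376e-05,  1.99174034e-03, -9.99998012e-01]]), 'wrist_force': array([ 0.49286311, -0.41625173, -0.18380352]), 'moment': array([-0.02957609, -0.00903113, -0.00799217]), 'gripper_force': 0.0, 'gripper_width': 1.000616923603591}
```

View pics/top1.png

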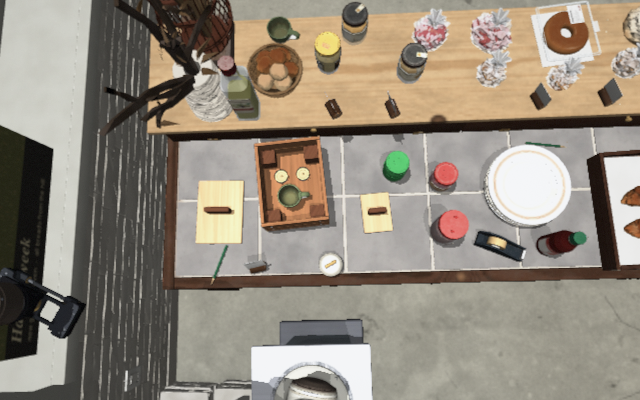

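View pics/scene1.png

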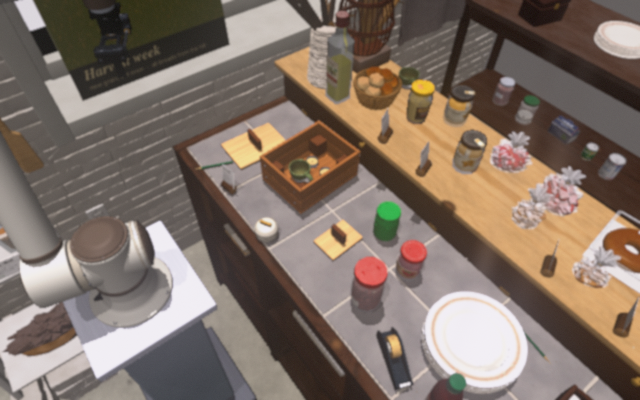

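The top view shows the divider at about (220,211) with its handle at (218,210), the box at about (292,183), the small red-lidded jar at (444,176), the tall jar at (451,226) and the green look-alike at (397,165). The scene view agrees: small jar at (411,255), divider at (253,146).

```bash
cat > m.py <<'E'
from h import *
mt,ms=[camera_model(n) for n in('top','scene')]
it,isc=[cv2.imread('pics/%s1.png'%n) for n in('top','scene')]
def blob(im,c,lo,hi,win):
    h=cv2.cvtColor(im,cv2.COLOR_BGR2HSV); k=cv2.inRange(h,lo,hi)
    if lo[0]==0 and hi[0]<12: k|=cv2.inRange(h,(172,lo[1],lo[2]),(180,255,255))
    w=np.zeros_like(k); w[c[1]-win:c[1]+win,c[0]-win:c[0]+win]=255; k&=w
    n,l,s,ce=cv2.connectedComponentsWithStats(k); i=1+np.argmax(s[1:,4]); 
    cs=max(cv2.findContours((l==i).astype('u1'),0,2)[0],key=cv2.contourArea)
    return cs,s[i],ce[i]
def rect(m,cs,z):
    P=np.array([hit(m,*p[0],z)[:2] for p in cs]); P=P.astype('f4')
    return cv2.minAreaRect(P)
# jar
for nm,m,im,c in(('top',mt,it,(444,176)),('scene',ms,isc,(411,250))):
    cs,s,ce=blob(im,c,(0,140,110),(6,255,255),22); print('jar',nm,s,ce,hit(m,*ce,.097),rect(m,cs,.097))
# divider
for nm,m,im,c in(('top',mt,it,(220,211)),('scene',ms,isc,(253,146))):
    cs,s,ce=blob(im,c,(12,50,150),(32,200,255),40); print('div',nm,s,rect(m,cs,.01))
    cs,s,ce=blob(im,(c[0],c[1]-(7 if nm=='scene' else 0)),(0,60,20),(20,255,140),16); print('handle',nm,s,rect(m,cs,.05))
cs,s,ce=blob(it,(292,183),(4,90,30),(18,255,255),52);print('box',s,rect(mt,cs,.1))
# box corners by eye
for p in((256,143),(324,137),(328,222),(261,229)): print(hit(mt,*p,.1))
h=cv2.cvtColor(it,cv2.COLOR_BGR2HSV)
print(h[210,205:235].tolist())
E
python3 m.py
python3 -c "
import cv2
a=cv2.imread('pics/top1.png')[125:265,170:350];cv2.imwrite('pics/c1.png',cv2.resize(a,None,fx=4,fy=4,interpolation=2))"
```

```text
jar top [438 166  16  15 190] [445.61578947 172.97894737] [ 0.58800809 -0.37132627  0.097     ] ((0.5880086421966553, -0.37101995944976807), (0.03928687050938606, 0.03783538192510605), 88.22698211669922)
jar scene [401 241  25  22 431] [413.25058005 251.71693735] [ 0.5843825  -0.37409254  0.097     ] ((0.5849753022193909, -0.37313780188560486), (0.05951710790395737, 0.05814044550061226), 53.40183639526367)
div top [ 196  180   48   64 2537] ((0.5181930065155029, 0.24692602455615997), (0.13056205213069916, 0.179641455411911), 88.52838897705078)
handle top [204 207  28   7 176] ((0.5145000219345093, 0.24221229553222656), (0.07477114349603653, 0.016623880714178085), 88.3897476196289)
div scene [ 221  122   72   63 1649] ((0.5267341136932373, 0.17727717757225037), (0.2765524387359619, 0.2073703557252884), 88.34817504882812)
handle scene [247 129  15  22 135] ((0.5077514052391052, 0.22919222712516785), (0.10212016850709915, 0.023449184373021126), 86.9357681274414)
box [ 254  135   75   96 5135] ((0.574528694152832, 0.036135025322437286), (0.24145424365997314, 0.17708009481430054), 5.010402202606201)
[0.68534555 0.12857342 0.1       ]
[ 0.69612666 -0.05437287  0.1       ]
[ 0.46600886 -0.05937967  0.1       ]
[0.45238088 0.11492585 0.1       ]
[[10, 133, 127], [10, 135, 127], [10, 134, 126], [10, 133, 127], [10, 135, 127], [10, 131, 128], [10, 133, 127], [10, 132, 126], [10, 133, 125], [10, 133, 127], [10, 134, 126], [10, 135, 127], [10, 135, 127], [10, 134, 126], [10, 134, 126], [10, 134, 124], [10, 134, 126], [10, 133, 125], [10, 134, 124], [10, 134, 124], [10, 136, 124], [9, 133, 125], [11, 133, 115], [10, 139, 79], [9, 147, 33], [12, 135, 32], [16, 99, 98], [16, 93, 157], [16, 94, 174], [23, 74, 220]]
```

View pics/c1.png

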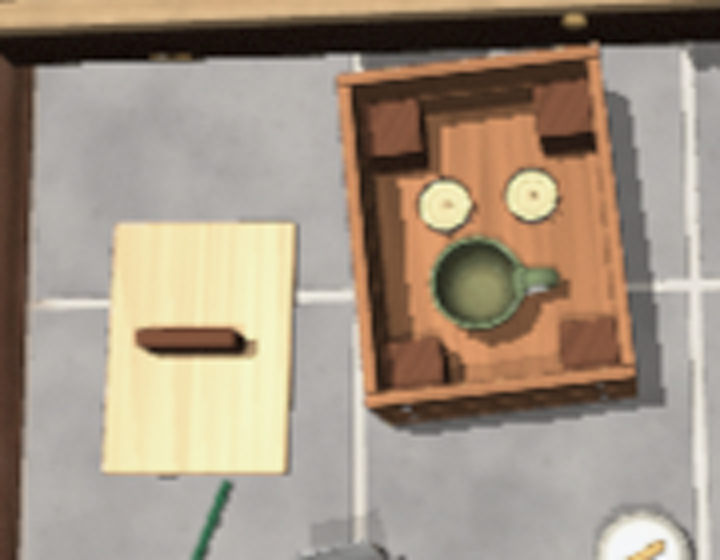

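The crop shows the divider square-on with its handle in the middle, and the box rim corners at crop (340,75), (598,46), (635,375), (370,405), with posts in all four corners.

```bash
cat > b.py <<'E'
from h import *
mt=camera_model('top')
P=[hit(mt,170+x/4,125+y/4,.1)[:2] for x,y in((340,75),(598,46),(635,375),(370,405))]
P=np.array(P);print(P.round(4), P.mean(0)); print(np.linalg.norm(P-np.roll(P,-1,0),axis=1))
for a,b in((3,0),(2,1)): d=P[b]-P[a];print(np.degrees(np.arctan2(d[1],d[0])))
for a,b in((1,0),(2,3)): d=P[b]-P[a];print(np.degrees(np.arctan2(d[1],d[0]))-90)
# post tops (centres) at z .06
for p in((395,128),(565,108),(418,360),(588,340)):print('post',hit(mt,170+p[0]/4,125+p[1]/4,.06))
print('tall',hit(mt,451.5,223,.145),'green',hit(mt,397,160,.097),'shelf',hit(mt,290,135,.0))
E
python3 b.py
```

```text
[[ 0.6833  0.1313]
 [ 0.6979 -0.0423]
 [ 0.4745 -0.0615]
 [ 0.4595  0.111 ]] [0.57879948 0.03459996]
[0.17422279 0.22428014 0.17320347 0.2247762 ]
5.167989188509045
4.90821402077987
4.802795205456974
4.965505392004474
post [0.65701319 0.09996833 0.06      ]
post [ 0.6675619  -0.01749361  0.06      ]
post [0.49473521 0.08479158 0.06      ]
post [ 0.50519441 -0.02998687  0.06      ]
tall [ 0.4487143  -0.36542981  0.145     ] green [ 0.62720237 -0.24610482  0.097     ] shelf [0.73886315 0.04629647 0.        ]
```

Request:
jog_arm:
  rows:
    - [[0.055,0.02,0,0.18],[0.055,0.01,0,0.18],[0.06,0.0,0,0.18],[0.05,-0.02,0,0.18],[0.05,-0.02,0,0.18],[0.05,-0.02,0,0.18],[0,0,0,0.047]]
  claw: 0.6

```text
time_s: 0.98
tcp_pos: [0.5126, 0.3107, 0.2915]
ee_rot: [[-0.033, -0.999, -0.001], [-0.999, 0.033, -0.001], [0.001, 0.001, -1.0]]
wrist_force: [0.1, 0.4, -0.2]
gripper_width: 0.602
gripper_force: 0.0
```

Request:
jog_arm:
  rows:
    - [[0.035,-0.004,0.03,0],[0.03,-0.003,0.03,0],[0,0,0.02,0],[0,0,0,0]]

```text
time_s: 1.48
tcp_pos: [0.5157, 0.2477, 0.2104]
ee_rot: [[-0.026, -1.0, -0.004], [-1.0, 0.026, -0.003], [0.003, 0.004, -1.0]]
wrist_force: [0.2, -0.0, 0.6]
gripper_width: 0.6
gripper_force: 0.0
```

```bash
python3 - <<'E'
from h import *
s=sense();m,im=snap('wrist','w1.png');print(s['tcp_pos'],m)
E
```

```text
[0.5156985  0.24772966 0.21038185] {'fovy': 65.70646984690485, 'cx': 323.448015030918, 'cy': 196.15742345901154, 'eye': array([0.51408902, 0.17198485, 0.30298901]), 'rotation': array([[-0.99971193,  0.02354221,  0.00467159],
       [ 0.02391212,  0.96019347,  0.27831046],
       [ 0.00206642,  0.27834199, -0.96047981]])}
```

View pics/w1.png

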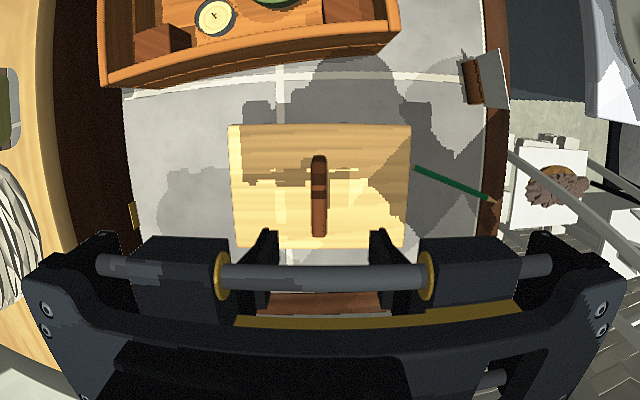

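The wrist view shows the handle from (319,156) to (319,236), between the two fingers.

```bash
python3 - <<'E'
from h import *
m=camera_model('wrist')
for p in((319,157),(319,236)):print(hit(m,*p,.05,True))
for p in((229,125),(411,125)):print(hit(m,*p,.01,True))
E
```

```text
[0.51940199 0.21291008 0.05      ]
[0.52132158 0.28380361 0.05      ]
[0.60695872 0.18430165 0.01      ]
[0.43040426 0.18867471 0.01      ]
```

Request:
jog_arm:
  rows:
    - [[0,-0.004,0.04,0],[0,0,0.04,0],[0,0,0.03,0],[0,0,0.014,0],[0,0,0,0]]

```text
time_s: 2.15
tcp_pos: [0.5207, 0.2491, 0.0883]
ee_rot: [[-0.024, -1.0, -0.0], [-1.0, 0.024, -0.0], [0.0, 0.0, -1.0]]
wrist_force: [-0.0, -0.7, -0.3]
gripper_width: 0.596
gripper_force: 0.0
```

Request:
jog_arm:
  rows:
    - [[0,0,0,0],[0,0,0,0],[0,0,0,0],[0,0,0,0],[0,0,0,0],[0,0,0,0]]
  claw: 0

```text
time_s: 2.9
tcp_pos: [0.5204, 0.2486, 0.0885]
ee_rot: [[-0.025, -1.0, -0.0], [-1.0, 0.025, -0.0], [0.0, 0.0, -1.0]]
wrist_force: [-1.7, 0.2, 2.4]
gripper_width: 0.157
gripper_force: 30.0
```

Request:
jog_arm:
  rows:
    - [[0,0,-0.02,0],[0,0,-0.03,0],[0,0,-0.04,0],[0,0,-0.04,0],[0,0,-0.02,0],[0.03,0,0,0],[0.04,-0.02,0,0],[0.05,-0.02,0,0],[0.05,-0.02,0,0],[0.03,0,0,0],[0.01,0,0,-0.057],[0,0,0,-0.056],[0,0,0,0]]

```text
time_s: 4.53
tcp_pos: [0.5748, 0.0369, 0.2374]
ee_rot: [[0.086, -0.996, -0.002], [-0.996, -0.086, -0.0], [-0.0, 0.002, -1.0]]
wrist_force: [0.5, -0.7, -1.9]
gripper_width: 0.156
gripper_force: 30.0
```

```bash
python3 - <<'E'
from h import *
s=sense();m,im=snap('wrist','w2.png');print(s['tcp_pos'],s['ee_rot'],m);m,im=snap('top','t2.png')
a=im[110:260,190:390];cv2.imwrite('pics/t2c.png',cv2.resize(a,None,fx=4,fy=4,interpolation=2)[:,:,::-1])
E
```

```text
[0.57478714 0.03688173 0.23744637] [[ 8.64810243e-02 -9.96252318e-01 -1.53371561e-03]
 [-9.96253497e-01 -8.64809786e-02 -9.62215066e-05]
 [-3.67763276e-05  1.53629087e-03 -9.99998819e-01]] {'fovy': 65.70646984690485, 'cx': 323.448015030918, 'cy': 196.15742345901154, 'eye': array([ 0.58163662, -0.03886552,  0.32978733]), 'rotation': array([[-9.96081989e-01, -8.48682115e-02, -2.48607694e-02],
       [-8.84345578e-02,  9.55951281e-01,  2.79886544e-01],
       [ 1.22139505e-05,  2.80988496e-01, -9.59711136e-01]])}
```

View pics/w2.png

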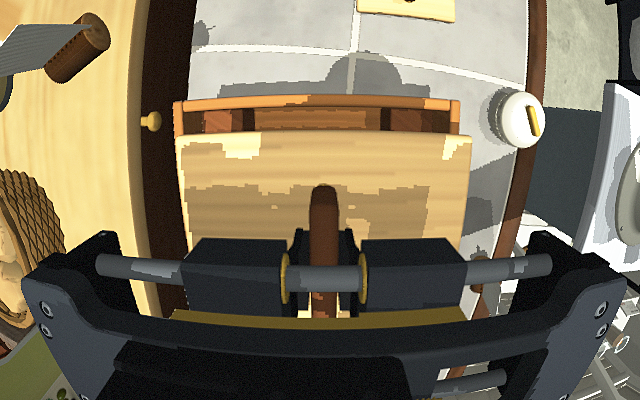

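The wrist view shows the held board's edge from (176,138) to (472,135) with the box's right wall rim beyond it, outer corners at about (175,101) and (460,99).

```bash
python3 - <<'E'
from h import *
m=camera_model('wrist')
A=[hit(m,*p,.1,True)[:2] for p in((174,101),(461,98))];B=[hit(m,*p,.159,True)[:2] for p in((176,138),(472,135))]
for q,w in((A,.178),(B,.13)):
    d=q[0]-q[1];L=np.linalg.norm(d);u=d/L;c=(q[0]+q[1])/2+w/2*np.array([-u[1],u[0]])
    print(np.round(q,4),L,np.degrees(np.arctan2(d[1],d[0])),'centre',c)
E
```

```text
[[ 0.7007 -0.039 ]
 [ 0.4761 -0.0605]] 0.2256336313725635 5.457604523348331 centre [0.57992387 0.03887186]
[[ 0.6682 -0.0167]
 [ 0.4927 -0.0343]] 0.1763245368544972 5.705796549687824 centre [0.5739642  0.03918821]
```

Request:
jog_arm:
  rows:
    - [[0.002,-0.005,0.01,0],[0,0,0.02,0],[0,0,0.02,0],[0,0,0.018,0],[0,0,0.01,0],[0,0,0.008,0],[0,0,0,0]]

```text
time_s: 5.5
tcp_pos: [0.5803, 0.0356, 0.1518]
ee_rot: [[0.088, -0.996, -0.001], [-0.996, -0.088, -0.0], [0.0, 0.001, -1.0]]
wrist_force: [0.1, 0.2, -2.2]
gripper_width: 0.156
gripper_force: 30.0
```

Request:
jog_arm:
  rows:
    - [[0,0,0.002,0],[0,0,0.001,0],[0,0,0,0]]

```text
time_s: 5.88
tcp_pos: [0.5804, 0.0356, 0.1495]
ee_rot: [[0.088, -0.996, 0.0], [-0.996, -0.088, 0.0], [-0.0, -0.001, -1.0]]
wrist_force: [-0.8, 0.1, -2.2]
gripper_width: 0.157
gripper_force: 30.0
```

Request:
jog_arm:
  rows:
    - [[0,0,0.001,0],[0,0,0,0]]

```text
time_s: 6.12
tcp_pos: [0.5805, 0.0357, 0.1484]
ee_rot: [[0.088, -0.996, 0.0], [-0.996, -0.088, 0.0], [0.0, -0.0, -1.0]]
wrist_force: [-0.5, 0.1, -1.6]
gripper_width: 0.163
gripper_force: 30.0
```

Request:
jog_arm:
  rows:
    - [[0,0,0,0],[0,0,0,0],[0,0,0,0],[0,0,0,0],[0,0,-0.02,0],[0,0,-0.04,0],[0,0,-0.05,0],[0,0,-0.04,0]]
  claw: 0.6

```text
time_s: 7.12
tcp_pos: [0.5805, 0.0356, 0.3005]
ee_rot: [[0.088, -0.996, 0.002], [-0.996, -0.088, 0.0], [-0.0, -0.002, -1.0]]
wrist_force: [-0.6, -1.0, -1.1]
gripper_width: 0.596
gripper_force: 0.0
```

Request:
jog_arm:
  rows:
    - [[0.04,0,0,0.18],[0.05,0,0,0.18],[0.05,0,0,0.18],[0.05,0,0,0.18],[0.05,0,0,0.18],[0,0,0,0.18],[0,0,0,0.18],[0,0,0,0.18],[0,0,0,0]]
  claw: 1

```text
time_s: 8.25
tcp_pos: [0.5144, -0.1875, 0.2983]
ee_rot: [[-0.976, -0.219, -0.0], [-0.219, 0.976, 0.0], [-0.0, 0.0, -1.0]]
wrist_force: [0.4, 1.0, 0.4]
gripper_width: 0.997
gripper_force: 0.0
```

```bash
python3 - <<'E'
from h import *
s=sense();print(s['tcp_pos'],s['ee_rot'],s['joints']);m,im=snap('wrist','w3.png');print(m);m,im=snap('top','t3.png')
b=cv2.resize(im[115:245,220:360],None,fx=3,fy=3,interpolation=2);cv2.imwrite('pics/t3c.png',b[:,:,::-1])
E
```

```text
[ 0.51435911 -0.18751781  0.29827578] [[-9.75711182e-01 -2.19060928e-01 -7.24886137e-08]
 [-2.19060928e-01  9.75711182e-01  1.96145846e-06]
 [-3.58950959e-07  1.92969637e-06 -1.00000000e+00]] [-3.05929404e+00  1.42432710e+01 -9.98521232e+00 -1.22819901e-04
 -6.57715268e+01 -7.42867728e+01]
{'fovy': 65.70646984690485, 'cx': 323.448015030918, 'cy': 196.15742345901154, 'eye': array([ 0.43915758, -0.20334765,  0.390636  ]), 'rotation': array([[-2.20891955e-01,  9.35602489e-01,  2.75417370e-01],
       [ 9.75298282e-01,  2.11924217e-01,  6.23007875e-02],
       [-7.88387710e-05,  2.82375830e-01, -9.59303854e-01]])}
```

View pics/t3c.png

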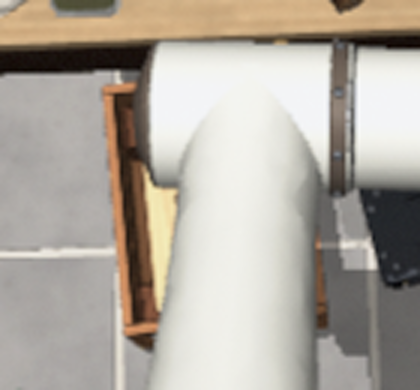

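View pics/w3.png

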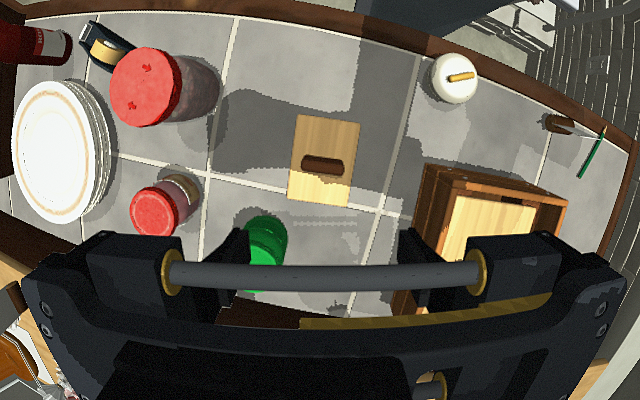

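The top crop shows the arm over the box, with only the divider's left edge visible inside the rim. The wrist view shows the small jar lid at (153,210), the tall jar at (146,87), the green one at (266,240), and the divider inside the box at (500,220).

```bash
python3 - <<'E'
from h import *
im=cv2.imread('pics/w3.png');m=camera_model('wrist');h=cv2.cvtColor(im,cv2.COLOR_BGR2HSV)
k=cv2.inRange(h,(0,150,150),(6,255,255))|cv2.inRange(h,(174,150,150),(180,255,255));k[:175]=0;k[245:]=0;k[:,:120]=0;k[:,200:]=0
n,l,s,c=cv2.connectedComponentsWithStats(k);i=1+np.argmax(s[1:,4]);print(s[i])
cs=max(cv2.findContours((l==i).astype('u1'),0,2)[0],key=cv2.contourArea)
P=np.array([hit(m,*p[0],.097,True)[:2] for p in cs],'f4');print(cv2.minEnclosingCircle(P),cv2.fitEllipse(P))
E
```

```text
[ 130  190   44   46 1347]
((0.5890297293663025, -0.36941298842430115), 0.030982745811343193) ((0.5883387923240662, -0.36991965770721436), (0.050956062972545624, 0.05581728741526604), 8.5582857131958)
```

Request:
jog_arm:
  rows:
    - [[-0.01,-0.05,0,0.08],[-0.01,-0.05,0,0.08],[-0.02,-0.05,0,0],[-0.025,-0.03,0.02,0],[0,0,0.02,0],[0,0,0,0]]

```text
time_s: 9.1
tcp_pos: [0.6008, -0.3594, 0.2554]
ee_rot: [[-0.998, -0.06, -0.005], [-0.06, 0.998, 0.002], [0.005, 0.002, -1.0]]
wrist_force: [-0.3, 0.3, 1.0]
gripper_width: 0.996
gripper_force: 0.0
```

Request:
jog_arm:
  rows:
    - [[0.0145,-0.011,0,0],[0,0,0.03,0],[0,0,0.04,0],[0,0,0.04,0],[0,0,0.02,0],[0,0,0.012,0],[0,0,0,0]]

```text
time_s: 9.98
tcp_pos: [0.5875, -0.3716, 0.1169]
ee_rot: [[-0.998, -0.059, 0.0], [-0.059, 0.998, -0.0], [-0.0, -0.0, -1.0]]
wrist_force: [0.5, 0.4, 0.4]
gripper_width: 1.0
gripper_force: 0.0
```

Request:
jog_arm:
  rows:
    - [[0,0,0,0],[0,0,0,0],[0,0,0,0],[0,0,0,0],[0,0,0,0],[0,0,0,0]]
  claw: 0

```text
time_s: 10.72
tcp_pos: [0.588, -0.3715, 0.1169]
ee_rot: [[-0.998, -0.059, 0.001], [-0.059, 0.998, -0.001], [-0.001, -0.001, -1.0]]
wrist_force: [0.0, 0.3, 4.0]
gripper_width: 0.721
gripper_force: 30.0
```

```bash
python3 - <<'E'
from h import *
m,im=snap('top','t4.png');b=cv2.resize(im[115:275,210:490],None,fx=2.8,fy=2.8,interpolation=2);cv2.imwrite('pics/t4c.png',b[:,:,::-1])
E
```

```text
(no output)
```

View pics/t4c.png

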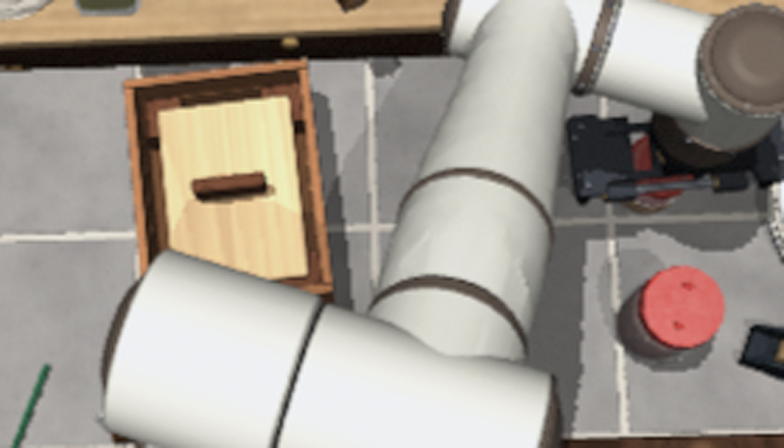

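The divider lies inside the box with its handle up: corners at crop (158,112), (288,96) and (308,275), handle (193–266, 183). The jar is gripped, and the tall jar is untouched.

```bash
python3 - <<'E'
from h import *
m=camera_model('top')
q=[hit(m,210+x/2.8,115+y/2.8,.07)[:2] for x,y in((158,112),(288,96),(308,275))]
print(np.round(q,4),'centre',(q[0]+q[2])/2,[np.linalg.norm(q[0]-q[1]),np.linalg.norm(q[1]-q[2])])
d=q[1]-q[2];print(np.degrees(np.arctan2(d[1],d[0])))
E
```

```text
[[ 0.66    0.1049]
 [ 0.6721 -0.0225]
 [ 0.4946 -0.0382]] centre [0.57726449 0.03336234] [np.float64(0.1280067712629053), np.float64(0.17823380653425563)]
5.045352495311818
```

Request:
jog_arm:
  rows:
    - [[0,0,-0.01,0],[0,0,-0.03,0],[0,0,-0.04,0],[0,0,-0.04,0],[0,0,-0.03,0],[0,0,0,0]]

```text
time_s: 11.52
tcp_pos: [0.5883, -0.3714, 0.2682]
ee_rot: [[-0.998, -0.059, 0.004], [-0.059, 0.998, -0.001], [-0.004, -0.001, -1.0]]
wrist_force: [-0.3, 0.5, -5.5]
gripper_width: 0.721
gripper_force: 30.0
```

Request:
jog_arm:
  rows:
    - [[0.003,0.02,0,0],[0.003,0.03,0,0],[0.003,0.04,0,0],[0.003,0.04,0,0],[0.003,0.04,0,0],[0.003,0.04,0,0],[0.003,0.04,0,0],[0.003,0.04,0,0],[0.003,0.04,0,0],[0.003,0.04,0,0],[0.003,0.02,0,0],[0,0.015,0,0],[0,0,0,0],[0,0,0,0]]

```text
time_s: 13.28
tcp_pos: [0.5308, 0.0306, 0.2655]
ee_rot: [[-0.998, -0.058, -0.001], [-0.058, 0.998, -0.0], [0.001, -0.0, -1.0]]
wrist_force: [-0.3, -0.5, -4.8]
gripper_width: 0.721
gripper_force: 30.0
```

```bash
python3 - <<'E'
from h import *
s=sense();print(s['tcp_pos'],s['ee_rot']);m,im=snap('wrist','w5.png')
E
```

```text
[0.53076211 0.03056765 0.26553109] [[-9.98306831e-01 -5.81500774e-02 -1.42799036e-03]
 [-5.81495079e-02  9.98307790e-01 -4.37141795e-04]
 [ 1.45099373e-03 -3.53364703e-04 -9.99998885e-01]]
```

View pics/w5.png

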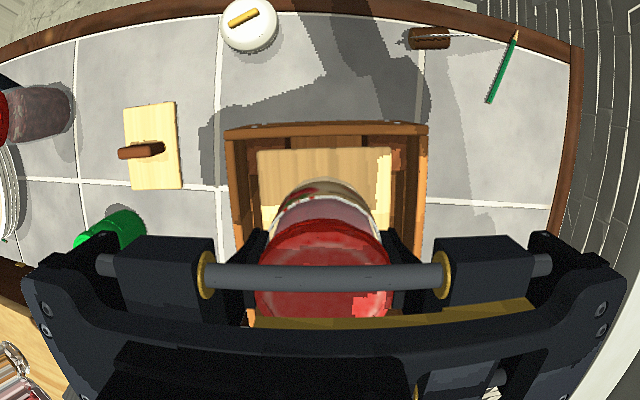

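The wrist view shows the jar held upright above the near half of the divider, centred between the side walls, with the divider's near edge at (258–392,149).

Request:
jog_arm:
  rows:
    - [[0,0,0.015,0],[0,0,0.02,0],[0,0,0.02,0],[0,0,0.012,0],[0,0,0.006,0],[0,0,0.002,0],[0,0,0,0]]

```text
time_s: 14.2
tcp_pos: [0.5313, 0.0311, 0.1917]
ee_rot: [[-0.998, -0.059, 0.001], [-0.059, 0.998, 0.0], [-0.001, 0.0, -1.0]]
wrist_force: [0.2, 0.1, -4.3]
gripper_width: 0.721
gripper_force: 30.0
```

Request:
jog_arm:
  rows:
    - [[0,0,0.001,0],[0,0,0,0]]

```text
time_s: 14.45
tcp_pos: [0.531, 0.0311, 0.1906]
ee_rot: [[-0.998, -0.059, 0.001], [-0.059, 0.998, 0.0], [-0.001, 0.0, -1.0]]
wrist_force: [0.2, -0.4, -4.7]
gripper_width: 0.722
gripper_force: 30.0
```

Request:
jog_arm:
  rows:
    - [[0,0,0.001,0],[0,0,0.001,0],[0,0,0,0]]

```text
time_s: 14.82
tcp_pos: [0.5309, 0.031, 0.1881]
ee_rot: [[-0.998, -0.059, -0.0], [-0.059, 0.998, -0.0], [0.0, -0.0, -1.0]]
wrist_force: [0.1, -0.6, -4.6]
gripper_width: 0.723
gripper_force: 30.0
```

Request:
jog_arm:
  rows:
    - [[0,0,0.001,0],[0,0,0,0]]

```text
time_s: 15.08
tcp_pos: [0.5309, 0.0311, 0.1871]
ee_rot: [[-0.998, -0.059, -0.0], [-0.059, 0.998, -0.0], [0.0, -0.0, -1.0]]
wrist_force: [0.2, 0.4, -5.4]
gripper_width: 0.718
gripper_force: 30.0
```

Request:
jog_arm:
  rows:
    - [[0,0,0.001,0],[0,0,0,0]]

```text
time_s: 15.32
tcp_pos: [0.531, 0.031, 0.1869]
ee_rot: [[-0.998, -0.059, 0.0], [-0.059, 0.998, -0.0], [-0.0, -0.0, -1.0]]
wrist_force: [-2.9, 0.2, 0.7]
gripper_width: 0.723
gripper_force: 30.0
```

Contact (force rose by 5 N). Release and retreat.

Request:
jog_arm:
  rows:
    - [[0,0,0,0],[0,0,0,0],[0,0,0,0],[0,0,0,0],[0,0,-0.01,0],[0,0,-0.02,0],[0,0,-0.04,0],[0,0,-0.04,0],[0,0,-0.04,0],[0,-0.05,0,0],[0,-0.06,0,0],[0,-0.06,0,0],[0,-0.06,0,0],[0,-0.06,0,0],[0,0,0,0],[0,0,0,0]]
  claw: 1

```text
time_s: 17.32
tcp_pos: [0.5478, -0.2585, 0.3365]
ee_rot: [[-0.998, -0.058, 0.0], [-0.058, 0.998, 0.0], [-0.0, 0.0, -1.0]]
wrist_force: [-0.6, -0.2, -0.2]
gripper_width: 1.002
gripper_force: 0.0
```

```bash
python3 - <<'E'
from h import *
m,im=snap('top','t6.png');m2,i2=snap('scene','s6.png')
b=cv2.resize(im[115:265,210:360],(390,390),interpolation=2);c=cv2.resize(i2[90:220,230:390],(400,390),interpolation=2)[:, :400]
cv2.imwrite('pics/f.png',np.hstack([b,c])[:,:,::-1])
E
```

```text
(no output)
```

View pics/f.png

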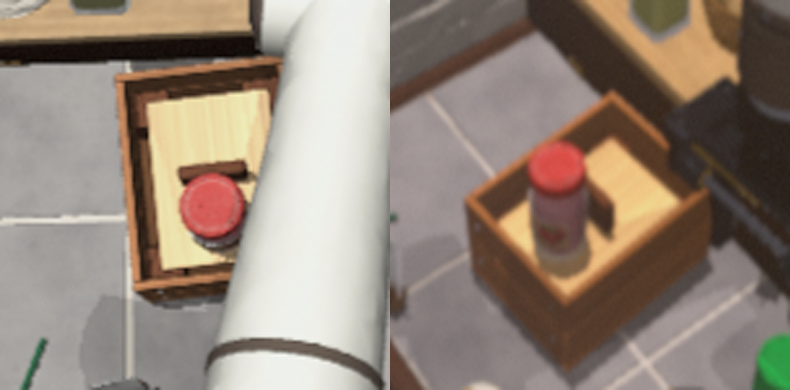

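The jar stands upright on the flat divider at top-crop (212,205), beside the handle. The gripper is clear of everything.

```bash
python3 -c "
from station import *
print(finish_job())"
```

```text
the job is handed in; nothing more can be done
None
```

The divider lies flat on the corner posts with its handle up, and the small jam jar stands upright on it on the near side of the handle; I handed the job in at about 17 s, and no verdict came back.

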